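Shim the rocking gel tank

TASK

The gel tank on the bench rocks because one of its four legs has lost its rubber boot. Push the wooden wedge shim along the bench, thin nose first, under that short leg until the foot has climbed the ramp and stands on the shim's flat part, so that the tank is level and no longer rocks. Only push the shim, never pick up the shim or the tank, leave the tank where it stands, and do not disturb the things around it.

Things in the scene. Friction and masses are not known exactly. Their poses are not given: they have to be found in the camera images.
- tank: Loose gel tank, about 1.9 kg: clear open tub 150 x 124 mm on a grey base, under 110 mm high, on 4 legs at x = +-60, y = +-100 mm. Origin: its centre, level with the soles of the 3 good legs (black boots). z up, y towards the short leg's end. Starts leaning 0.078 rad, short foot on the bench, the opposite one 8 mm up; level means z vertical. Sliding it takes roughly 10 N.
- short_foot (a point): Lowest point of the short leg's round foot (radius 16 mm; white, also on top of its lug; the others black), at x = +60, y = +100, z = +8 mm in the tank frame. On the bench at the start, 8 mm up when the tank is level. Its lug above has 18 mm radius, underside 40 mm and top 50 mm above the soles. Its tank +y side is open for the shim; the tub's wall is 38 mm from its axis on the other side.
- foot_opposite (a point): Lowest point of the foot diagonally opposite the short one (tank frame x = -60, y = -100, z = 0): 8 mm above the bench at the start, on the bench when the tank is level.
- shim: Loose wooden wedge shim, 0.14 kg, 108 x 60 mm. Origin: centre of its underside. x points to the thin nose (x = +54 mm). The ramp rises from 1 mm there to 8 mm at x = +12; flat, 8 mm high, on to x = -32; then a full-width heel 28 mm high back to x = -54 mm. With the heel's front against the short foot, the foot's axis is at x = -16. Starts 20 to 70 mm short of the foot, roughly aimed at it.
- shim_heel (a point): Centre of the heel's upright back face (60 mm wide, 28 mm high; at x = -54 mm of the shim), 14 mm above the bench: the place to push. Pushing takes about 1 N on the bench and 4 to 15 N under the foot. The shim stays put when let go; off-centre pushes turn it.
- tip_box: Bystander: closed yellow box of pipette tips, 84 x 122 x 59 mm, loose; origin at the centre of its underside.
- reagent: Bystander: amber bottle, radius 30 mm, 125 mm tall, loose; origin at the centre of its underside.
- jar: Bystander: white jar with a lid, radius 33 mm, 85 mm tall, loose; origin at the centre of its underside.
Things that resemble listed ones, but are neither listed nor needed, are in the scene too. Several things look just like the shim: the one meant starts farthest to the robot's left.

How it is judged:
By the outcome, as a careful person would: the job done as asked, in the order asked, and still so for the second after the job is handed in, with the robot touching nothing.
It also fails if it takes over 45 s, if anything falls off the work surface, if the arm or the gripper's body presses on something with over 40 N, if the wrist force passes 120 N, or if a joint passes its speed limit or range.

ROBOT

A 6-joint arm with a two-finger parallel gripper is mounted at the origin on the work surface. World frame = base frame: x ahead of the robot, y to its left, z up, the work surface at z = 0. Lengths are in m, angles in rad, forces in N, time in s.
With the tool pointing down it reaches from about 0.35 to 0.975 m from the base axis. Payload 4.9 kg.
Tool frame: the origin (TCP) lies midway between the tips of the shut fingers; the grasp point (between the pads) lies 19 mm behind it; z points along the fingers, y is the line along which they close (so a half turn about z gives the same grasp; the last joint's range is limited). The gripper opens to 85 mm and grips with 20 to 120 N. Pads are 22 mm wide; open, the fingers measure 114 mm over their backs; the gripper's body (76 mm by 85 mm) begins 54 mm behind the grasp point. The pads swing forward as they close: fully open they stand 13 mm farther back than shut.
Start: joints at [1.091, 0.053, 1.613, -0, 1.476, -0.119], TCP at [0.221, 0.585, 0.231] pointing down, gripper open.
Joint ranges: [-3.01, 3.01], [-1.01, 2.22], [0.06, 2.58], [-1.02, 4.17], [0.09, 2.62], [-3.14, 3.14]. Speed limits (rad/s): [2.57, 2.57, 3.14, 3.14, 3.14, 3.14].

INTERFACE

Orientations are given as a rotation vector (axis times angle).
In Python, from station import ctrl, optics, job gives the robot as it stands.
- The arm moves only by the shell command python3 -m jog 'ROWS' [OPENING] [FORCE]. ROWS is JSON, a list of rows, each a list of 2 entries, a list of its own where there are three numbers: the shift along the tool's x, y, z in m, then the turn, a rotation vector about the tool's x, y, z in rad. A call has 1 to 5 rows; each row is the pose to reach, as a shift and turn from the pose commanded when the call began, along the tool's axes at that moment; what a row does not reach only later rows make up. A row lasts 1/10 s, in which the tool goes at most 50 mm and 8.59 degrees, less where a joint would pass 70% of its speed; a pose out of reach is approached as far as the arm can. A call with a gripper value outside its range is refused whole. OPENING is the opening, from 0 (shut) to 1 (fully open), set as the call begins (- or left out, the last holds). The fingers move at their own pace and stop on an object; FORCE is the grip in N (left out, the last holds). Time passes only in rows, so rows that repeat a pose let the fingers close. It gives the time, the measured TCP pose, the force, the opening and the grip force at its end, in the units of the state.
- ctrl.get_obs(): the state, without advancing time (a new reading comes with each control period).
- optics.get_image(name): name is "scene" or "top" or "wrist"; returns a dict with "image" (400x640x3 uint8, blue, green, red), "fx", "fy", "cx", "cy" (pixels), "rvec" (rotation vector, rad) and "tvec" (3), from world to camera coordinates, as OpenCV has them; the wrist camera has in their place "mount" (4x4, takes a point from camera to tool coordinates, whose origin is the TCP and whose axes are the flange's). Camera axes: x right, y down, z forward; pixel columns grow to the right and rows downward; lengths in m; the calibration is good to about 2 mm. A picture is of the moment at which its call begins: read the wrist's pose just before it. There is no depth.
- job.finish_job(): hands the job in; it is judged then, once.
The state is a dict: "t": time; "q": joint angles; "dq": joint speeds; "effort": joint torques, N m; "tool_pos": TCP position; "tool_rot": TCP orientation; "contact_force": force on the tool from outside, world axes, zero at the start; "wrist_torque": the same for the moment, N m; "opening": finger opening in m; "grip_force": force on a finger pad.
Only numpy, scipy, OpenCV 4.12 (cv2) and the standard library are available. Lean on these libraries where they do the work, as an engineer would, in place of code of your own. Each camera call takes 0.05 s, during which the arm holds its last target. There are 200 camera calls.

## Working session

There is one attempt and no reset: what is moved stays moved. The work goes in short steps, Python scripts to look and compute and a shell command to move; the robot and the scene stay as the last step left them, time stands still between calls to the robot, and variables do not carry over. Pictures are saved under pics/ and viewed, at most 10 in all, crops included, and the job is handed in when it is done.

```bash
mkdir -p pics
python3 - <<'E'
from station import ctrl, optics
import cv2,pickle
o=ctrl.get_obs();print(o)
d={}
for n in("scene","top"):
    d[n]=optics.get_image(n);cv2.imwrite(f"pics/{n}1.png",d[n]["image"]);print({k:v for k,v in d[n].items() if k!="image"})
pickle.dump(d,open("d.pkl","wb"))
E
```

```text
{'t': 0.0, 'q': array([ 1.09101408e+00,  5.33278202e-02,  1.61429645e+00,  3.88882777e-05,
        1.47599340e+00, -1.19018740e-01]), 'dq': array([-8.68261044e-04,  6.23001399e-04,  4.47279562e-04,  8.54635480e-04,
        1.54872911e-03, -3.65646151e-05]), 'effort': array([ 7.62170221e-04, -3.93694603e+01, -3.70170665e+01, -7.22756749e-05,
        7.12246154e-03, -2.13314721e-06]), 'tool_pos': array([0.22032973, 0.58421251, 0.23007956]), 'tool_rot': array([-5.63509583e-01, -3.08999473e+00,  3.02083342e-03]), 'contact_force': array([-0.35699321, -0.5597803 , -0.22128534]), 'wrist_torque': array([ 0.00802319, -0.01323888,  0.01097735]), 'grip_force': 0.0, 'opening': 0.0854352377266571}
{'fx': 361.326833380214, 'fy': 361.326833380214, 'cx': 315.5177240314154, 'cy': 198.42842980898843, 'rvec': array([ 2.07570382,  1.11179363, -0.52569787]), 'tvec': array([-0.24330413, -0.2653039 ,  1.40754006])}
{'fx': 479.9730346397149, 'fy': 479.9730346397149, 'cx': 316.605361079966, 'cy': 202.93818532358804, 'rvec': array([ 2.15961724, -2.12971241,  0.13386505]), 'tvec': array([-0.01643971,  0.51270199,  1.37119752])}
```

View pics/scene1.png

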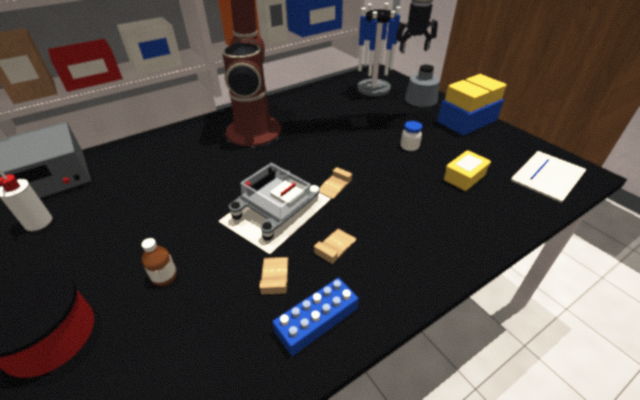

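View pics/top1.png

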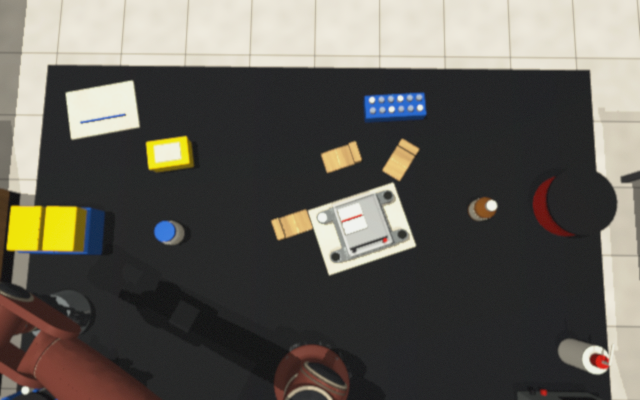

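The scene shows the tank on a white mat. In the top view the short white foot is at about (322,217), and the leftmost shim is at (292,224) with its heel to the left. I'll measure both next.

```bash
cat > h.py <<'E'
import numpy as np,cv2
def ray(d,uv,z):
    R=cv2.Rodrigues(d["rvec"])[0];C=-R.T@d["tvec"]
    v=R.T@np.array([(uv[0]-d["cx"])/d["fx"],(uv[1]-d["cy"])/d["fy"],1.]);return C+v*(z-C[2])/v[2]
def proj(d,p):
    return cv2.projectPoints(np.array([p],float),d["rvec"],d["tvec"],np.array([[d["fx"],0,d["cx"]],[0,d["fy"],d["cy"]],[0,0,1]]),None)[0].ravel()
E
python3 - <<'E'
from h import *
import pickle
D=pickle.load(open("d.pkl","rb"));d=D["top"];im=d["image"]
hsv=cv2.cvtColor(im,cv2.COLOR_BGR2HSV)
m=cv2.inRange(hsv,(8,60,90),(25,200,255));m[:, :255]=0;m[:,320:]=0;m[:190]=0;m[260:]=0
c=max(cv2.findContours(m,0,2)[0],key=cv2.contourArea);r=cv2.minAreaRect(c);b=cv2.boxPoints(r);print(r,b)
for p in b: print(ray(d,p,.0).round(4),ray(d,p,.008).round(4),ray(d,p,.028).round(4))
print("foot/lug top",ray(d,(322,217),.045).round(4))
for n,uv in(("lugs z.055",(322,217)),("",(388,196)),("",(402,233)),("",(336,257))):print(ray(d,uv,.052).round(4))
cv2.imwrite("pics/c1.png",np.hstack([cv2.resize(im[180:280,260:420],None,fx=5,fy=5,interpolation=2)]))
E
```

```text
((291.46441650390625, 224.3861083984375), (22.60924530029297, 38.23885726928711), 72.6459732055664) [[269.8434  219.29892]
 [306.34164 207.89322]
 [313.08542 229.4733 ]
 [276.5872  240.879  ]]
[0.4664 0.1304 0.    ] [0.4656 0.1295 0.008 ] [0.4636 0.1273 0.028 ]
[0.5023 0.0218 0.    ] [0.5013 0.0215 0.008 ] [0.4988 0.0208 0.028 ]
[0.4377 0.0005 0.    ] [4.371e-01 3.000e-04 8.000e-03] [ 4.354e-01 -1.000e-04  2.800e-02]
[0.4023 0.1085 0.    ] [0.4018 0.1078 0.008 ] [0.4007 0.1058 0.028 ]
foot/lug top [ 0.4706 -0.0257  0.045 ]
[ 0.4698 -0.0257  0.052 ]
[ 0.5335 -0.2159  0.052 ]
[ 0.4269 -0.2553  0.052 ]
[ 0.3558 -0.0671  0.052 ]
```

View pics/c1.png

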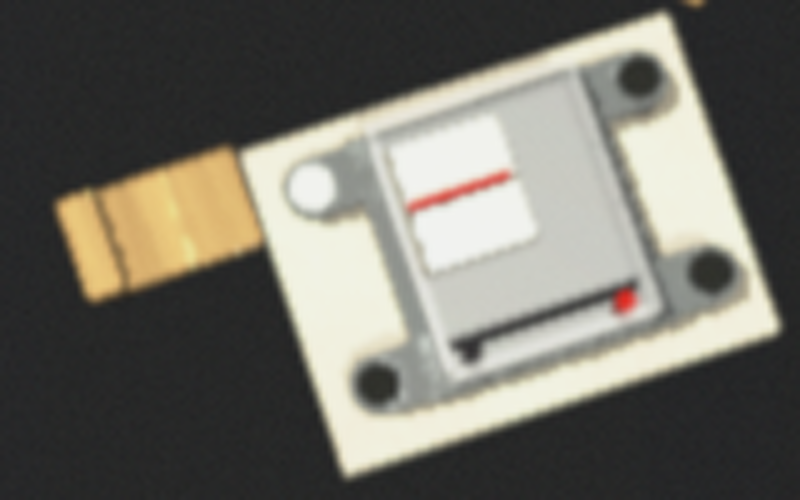

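The crop confirms the shim's heel is at the left and its nose points at the tank, with the white foot lug at full-image (322.4,217.6). I'll get exact numbers and work out the tool axes.

```bash
cat >> h.py <<'E'
from scipy.spatial.transform import Rotation as Ro
def delta(o,target,ydir_deg):
    R=Ro.from_rotvec(o["tool_rot"]);d=R.inv().apply(np.array(target)-o["tool_pos"])
    a=np.radians(ydir_deg);y=np.array([np.cos(a),np.sin(a),0]);z=np.array([0,0,-1.]);T=Ro.from_matrix(np.c_[np.cross(y,z),y,z])
    return d.round(4),(R.inv()*T).as_rotvec().round(3)
E
python3 - <<'E'
from h import *
import pickle
from station import ctrl,optics
D=pickle.load(open("d.pkl","rb"));d=D["top"]
h=[ray(d,p,.028) for p in((271,220.6),(278,240.4))];n=[ray(d,p,.001) for p in((306.4,209.4),(312.4,228.6))]
H=(h[0]+h[1])/2;N=(n[0]+n[1])/2;v=(N-H)[:2];print("heel",H,"nose",N,np.degrees(np.arctan2(v[1],v[0])),np.hypot(*v))
L=ray(d,(322.4,217.6),.042);print("lug",L, "in scene",proj(D["scene"],L))
s=D["scene"]["image"];m=cv2.inRange(s[175:205,300:330],(190,190,190),(255,255,255));M=cv2.moments(m);print(M["m10"]/M["m00"]+300,M["m01"]/M["m00"]+175)
o=ctrl.get_obs();print(delta(o,(.45,.08,.28),20.5));print(optics.get_image("wrist")["mount"].round(3))
E
```

```text
heel [0.43095975 0.11278048 0.028     ] nose [0.46892812 0.01201209 0.001     ] -69.3541680435403 0.1076841010095625
lug [ 0.46919327 -0.02683462  0.042     ] in scene [312.05318858 188.31130995]
317.49342105263156 195.61184210526315
(array([-0.3928, -0.3908, -0.0492]), array([-0.002,  0.001,  0.852]))
[[ 0.001 -0.955 -0.297  0.075]
 [ 1.     0.     0.001  0.001]
 [-0.001 -0.297  0.955 -0.142]
 [ 0.     0.     0.     1.   ]]
```

```bash
python3 -m jog '[[[-0.033,-0.033,0],[0,0,0.12]],[[-0.066,-0.066,0],[0,0,0.24]],[[-0.1,-0.1,0],[0,0,0.36]],[[-0.133,-0.133,0],[0,0,0.48]],[[-0.165,-0.165,0],[0,0,0.6]]]' 0
python3 - <<'E'
from h import *
from station import ctrl
print(delta(ctrl.get_obs(),(.45,.08,.2),20.5))
E
```

```text
t: 0.65
tool_pos: [0.317, 0.3703, 0.2309]
tool_rot: [1.458, 2.783, -0.001]
contact_force: [0.3, 0.1, 0.2]
opening: 0.0123
grip_force: 0.0
(array([-0.3144, -0.0558,  0.031 ]), array([-0.   ,  0.   ,  0.248]))
```

```bash
python3 -m jog '[[[-0.045,-0.008,0.005],[0,0,0.06]],[[-0.09,-0.016,0.01],[0,0,0.12]],[[-0.135,-0.024,0.015],[0,0,0.18]],[[-0.18,-0.032,0.02],[0,0,0.24]],[[-0.225,-0.04,0.025],[0,0,0.248]]]'
python3 - <<'E'
from h import *
from station import ctrl
print(delta(ctrl.get_obs(),(.45,.08,.2),20.5))
E
```

```text
t: 1.15
tool_pos: [0.4131, 0.163, 0.206]
tool_rot: [1.786, 2.584, 0.001]
contact_force: [0.2, 0.9, 0.1]
opening: 0.0001
grip_force: 0.0
(array([-0.0907,  0.0052,  0.006 ]), array([ 0.   , -0.   ,  0.003]))
```

```bash
python3 -m jog '[[[-0.04,0.002,0.003],[0,0,0.003]],[[-0.06,0.005,0.006],[0,0,0.003]],[[-0.06,0.005,0.006],[0,0,0.003]],[[-0.06,0.005,0.006],[0,0,0.003]]]'
cat >> h.py <<'E'
def wrist():
    from station import ctrl,optics
    o=ctrl.get_obs();d=optics.get_image("wrist");T=np.eye(4);T[:3,:3]=Ro.from_rotvec(o["tool_rot"]).as_matrix();T[:3,3]=o["tool_pos"]
    W=np.linalg.inv(T@d["mount"]);d["rvec"]=cv2.Rodrigues(W[:3,:3])[0];d["tvec"]=W[:3,3];return o,d
E
python3 - <<'E'
from h import *
import pickle
o,d=wrist();print(o["tool_pos"]);cv2.imwrite("pics/w1.png",d["image"]);pickle.dump(d,open("w1.pkl","wb"))
for p in((.431,.113,.028),(.469,.012,.001),(.469,-.027,.042)):print(proj(d,p))
E
```

```text
t: 1.55
tool_pos: [0.4385, 0.1105, 0.2]
tool_rot: [-1.79, -2.581, 0.0]
contact_force: [-0.9, 0.6, -0.1]
opening: 0.0001
grip_force: 0.0
[0.43851974 0.11047154 0.20002183]
[313.4683082  178.25991578]
[314.52142048 252.39550049]
[303.07455234 294.47551615]
```

View pics/w1.png

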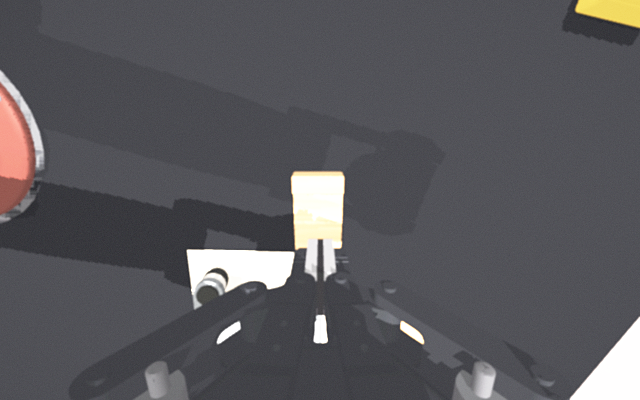

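The wrist view shows the shim with heel corners at about (292,172) and (344,172) and nose edge at 294–342, row 248. The fingers hide the short foot, and the neighbouring black foot is at (208,292). I'll check how well the top and wrist views agree.

Run:
```python
from h import *
import pickle
d=pickle.load(open("w1.pkl","rb"));D=pickle.load(open("d.pkl","rb"));t=D["top"]
m=cv2.inRange(cv2.cvtColor(d["image"],cv2.COLOR_BGR2HSV),(5,40,120),(30,255,255));m[:,:280]=0;m[:,360:]=0;m[:160]=0;m[260:]=0
for r in(176,182,190,205,220,235,244):
    c=np.flatnonzero(m[r]);z=.028 if r<190 else .008 if r<225 else .004
    a=ray(d,(c[0]-.5,r),z);b=ray(d,(c[-1]+.5,r),z);print(r,c[0],c[-1],((a+b)/2).round(4),np.linalg.norm(a-b).round(4))
rr=np.flatnonzero(m[:,318]);print(rr[0],ray(d,(318,rr[0]),.028),rr[-1],ray(d,(318,rr[-1]),.001))
L=ray(t,(335.4,256.8),.05);print(L,proj(d,L))
g=cv2.resize(d["image"][240:320,170:250],None,fx=6,fy=6);cv2.imwrite("pics/w1c.png",g)
print("mat corners top->", [ray(t,(260+x/5,180+y/5),0).round(4) for x,y in((240,150),(345,478))],"wrist",[ray(d,p,0).round(4) for p in((294,252),(188,250))])
```

```text
176 291 344 [0.4344 0.1171 0.028 ] 0.0613
182 291 344 [0.4368 0.1105 0.028 ] 0.0617
190 291 344 [0.4419 0.0965 0.008 ] 0.0662
205 292 343 [0.4486 0.0784 0.008 ] 0.0648
220 293 342 [0.4556 0.0596 0.008 ] 0.0634
235 294 341 [0.4634 0.0385 0.004 ] 0.0626
244 294 341 [0.4679 0.0264 0.004 ] 0.0633
171 [0.43290218 0.12267091 0.028     ] 239 [0.46650394 0.03206924 0.001     ]
[ 0.35641953 -0.06539571  0.05      ] [204.48567998 296.03298448]
mat corners top-> [array([0.496 , 0.0167, 0.    ]), array([ 0.3025, -0.0485,  0.    ])] wrist [array([0.4431, 0.0024, 0.    ]), array([ 0.3088, -0.0448,  0.    ])]
```

View pics/w1c.png

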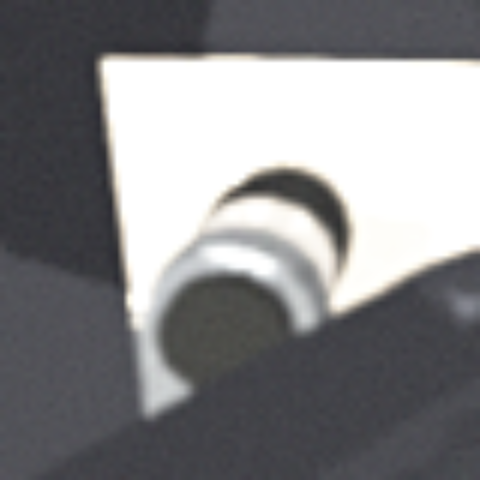

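The top and wrist views agree apart from a common offset of about 4 mm sideways. In one shared frame, the foot lies about 16 mm toward the robot from the shim's axis and 38 mm past its nose. I'll first nudge the shim sideways with shut fingers at its centre of friction.

```bash
python3 -m jog '[[[-0.014,0.03,0],[0,0,0]],[[-0.028,0.058,0.03],[0,0,0]],[[-0.028,0.058,0.08],[0,0,0]],[[-0.028,0.058,0.13],[0,0,0]],[[-0.028,0.058,0.175],[0,0,0]]]' && python3 -m jog '[[[0,0,0.01],[0,0,0]],[[0,0,0.019],[0,0,0]],[[0,0,0.019],[0,0,0]]]'
python3 - <<'E'
from h import *
from station import ctrl
o=ctrl.get_obs();print(o["tool_pos"],delta(o,(.4732,.0935,.005),20.3))
E
```

```text
t: 2.1
tool_pos: [0.5022, 0.1061, 0.0234]
tool_rot: [-1.786, -2.584, -0.0]
contact_force: [1.5, 0.3, 0.2]
opening: 0.0003
grip_force: 0.0
t: 2.4
tool_pos: [0.5037, 0.1053, 0.0074]
tool_rot: [1.787, 2.582, 0.001]
contact_force: [0.0, 0.0, 0.2]
opening: -0.0001
grip_force: 0.0
[0.50372935 0.10526279 0.00735935] (array([-0.0003, -0.0327,  0.0023]), array([0.001, 0.   , 0.006]))
```

```bash
python3 -m jog '[[[0,0,0.003],[0,0,0]],[[0,-0.008,0.003],[0,0,0]],[[0,-0.014,0.003],[0,0,0]],[[0,-0.018,0.003],[0,0,0]],[[0,-0.021,0.003],[0,0,0]]]'; python3 -m jog '[[[0,-0.003,0],[0,0,0]],[[0,-0.006,0],[0,0,0]],[[0,-0.009,0],[0,0,0]],[[0,-0.01,0],[0,0,0]],[[0,-0.01,0],[0,0,0]]]'
python3 - <<'E'
from h import *
from station import optics
import pickle
d=optics.get_image("top");pickle.dump(d,open("t2.pkl","wb"));cv2.imwrite("pics/t2.png",cv2.resize(d["image"][180:280,240:400],None,fx=5,fy=5,interpolation=2))
E
```

```text
t: 2.9
tool_pos: [0.483, 0.097, 0.0037]
tool_rot: [1.789, 2.582, 0.001]
contact_force: [-0.0, 0.0, 0.1]
opening: -0.0001
grip_force: 0.0
t: 3.4
tool_pos: [0.4738, 0.0937, 0.0033]
tool_rot: [-1.789, -2.582, 0.0]
contact_force: [0.3, 1.0, -0.5]
opening: -0.0002
grip_force: 0.1
```

View pics/t2.png

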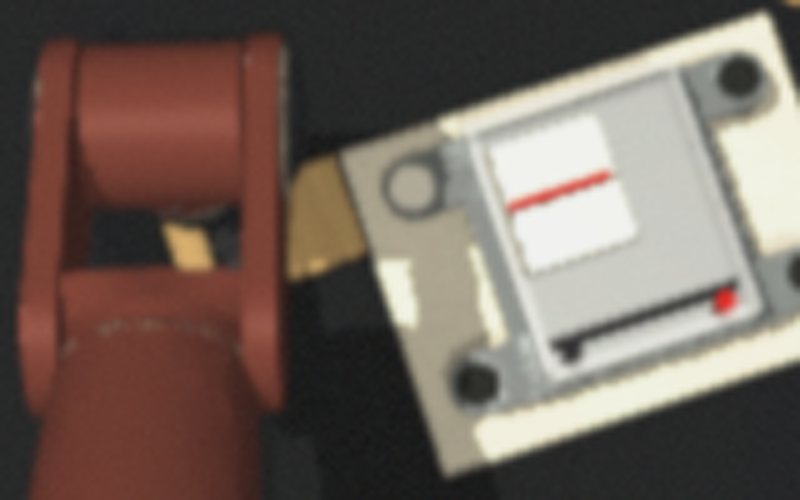

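The arm covers part of the view. The nose corner moved only about 5 crop pixels (about 4 mm), so the finger is narrower than I assumed. I'll push about 11 mm more, then back off and look.

```bash
python3 -m jog '[[[0,-0.003,0],[0,0,0]],[[0,-0.006,0],[0,0,0]],[[0,-0.009,0],[0,0,0]],[[0,-0.011,0],[0,0,0]],[[0,-0.011,0],[0,0,0]]]'; python3 -m jog '[[[0,0.02,0],[0,0,0]],[[0,0.03,-0.05],[0,0,0]],[[0.05,0.03,-0.1],[0,0,0]],[[0.1,0.03,-0.11],[0,0,0]],[[0.14,0.015,-0.11],[0,0,0]]]';python3 -m jog '[[[0.02,0,0],[0,0,0]],[[0.02,0,0],[0,0,0]],[[0.02,0,0],[0,0,0]]]'
python3 - <<'E'
from h import *
from station import optics
import pickle
o,w=wrist();print(o["tool_pos"]);d=optics.get_image("top");pickle.dump((d,w),open("t3.pkl","wb"))
a=cv2.resize(d["image"][180:280,240:400],None,fx=4,fy=4,interpolation=2);cv2.imwrite("pics/t3.png",np.hstack([a[:400],np.zeros((400,0,3),np.uint8)]))
cv2.imwrite("pics/w3.png",w["image"])
E
```

```text
t: 3.95
tool_pos: [0.4632, 0.0897, 0.0032]
tool_rot: [-1.789, -2.582, 0.001]
contact_force: [-0.0, -0.4, -0.5]
opening: 0.0002
grip_force: 0.0
t: 4.45
tool_pos: [0.4366, 0.2192, 0.1158]
tool_rot: [1.79, 2.578, 0.008]
contact_force: [-0.0, 1.2, 0.1]
opening: 0.0003
grip_force: 0.0
t: 4.75
tool_pos: [0.4272, 0.236, 0.1117]
tool_rot: [-1.788, -2.583, 0.002]
contact_force: [-0.6, -0.8, 0.3]
opening: 0.0003
grip_force: 0.0
[0.42719285 0.23601127 0.11166769]
```

View pics/t3.png

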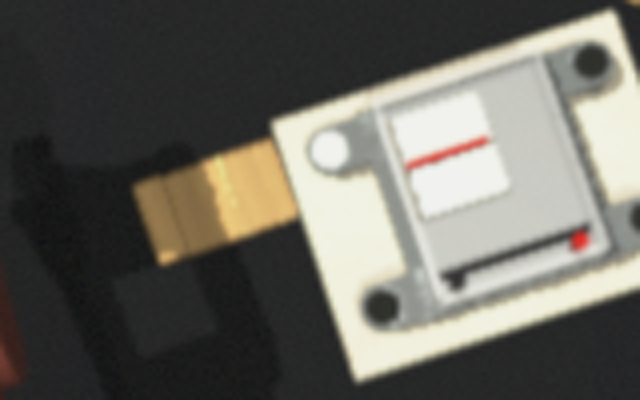

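View pics/w3.png

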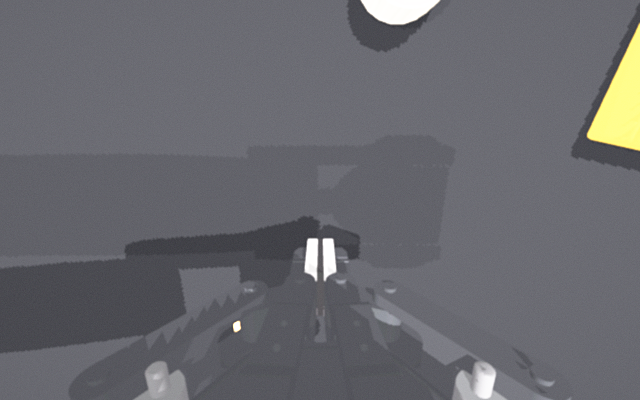

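The wrist view no longer includes the shim. In the 4x top crop (origin 240,180) the heel's back corners are (135,187) and (160,265), the nose corners (271,138) and (299,215), and the white lug (329,150).

```bash
cat > meas.py <<'E'
from h import *
import pickle
d,w=pickle.load(open("t3.pkl","rb"))
P=lambda x,y,z:ray(d,(240+(x+.5)/4-.5,180+(y+.5)/4-.5),z)[:2]+[.0037,.0014]   # robot-frame offset
def rep(h,n,lug):
    H=(P(*h[0],.028)+P(*h[1],.028))/2;N=(P(*n[0],.001)+P(*n[1],.001))/2;F=P(*lug,.042)-[.002,.0025]
    u=(N-H)/np.linalg.norm(N-H);k=np.array([-u[1],u[0]]);print("heel",H,"nose",N,"len",np.linalg.norm(N-H),"ang",np.degrees(np.arctan2(u[1],u[0])),"foot",F,"along from nose",(F-N)@u,"lateral(left+)",(F-N)@k)
E
python3 - <<'E'
from meas import *
rep([(135,187),(160,265)],[(271,138),(299,215)],(329,150))
# mask cross-check of shim edges and white lug
im=d["image"];hs=cv2.cvtColor(im,cv2.COLOR_BGR2HSV);m=cv2.inRange(hs,(8,60,70),(25,220,255));m[:,:265]=0;m[:,320:]=0;m[:200]=0;m[260:]=0
c=max(cv2.findContours(m,0,2)[0],key=cv2.contourArea);b=cv2.boxPoints(cv2.minAreaRect(c));print(((b-[240,180])*4).round())
E
```

```text
heel [0.4182927  0.10789177] nose [0.45844651 0.00877511] len 0.10694130134203182 ang -67.94630734713573 foot [ 0.47225881 -0.02639256] along from nose 0.037780705177914445 lateral(left+) -0.00040290355794504924
[[128. 180.]
 [272. 132.]
 [301. 218.]
 [157. 266.]]
```

The shim is now in line with the foot: lateral error about 0, heading −68°, about 102 mm still to travel. I'll push with both fingers part-open, so the two contacts on the heel keep it straight.

Run:
```python
from h import *
from station import ctrl
print(delta(ctrl.get_obs(),(.4033,.145,.008),22.05))
```

```text
(array([-0.076 , -0.0544,  0.1037]), array([-0.001,  0.   , -0.027]))
```

```bash
python3 -m jog '[[[-0.03,-0.03,0.02],[0,0,-0.027]],[[-0.056,-0.054,0.045],[0,0,-0.027]],[[-0.076,-0.054,0.08],[0,0,-0.027]],[[-0.076,-0.054,0.1],[0,0,-0.027]],[[-0.076,-0.054,0.104],[0,0,-0.027]]]' 0.45; python3 -m jog '[[[0,0,0],[0,0,0]],[[0,0,0],[0,0,0]]]'
python3 - <<'E'
from h import *
from station import ctrl
o=ctrl.get_obs();u=np.array([.3755,-.9268]);n=np.array([.9268,.3755]);p=o["tool_pos"][:2]-[.4183,.1079];print(p@u,p@n,delta(o,(.4033,.145,.008),22.05))
E
```

```text
t: 5.35
tool_pos: [0.4014, 0.1441, 0.0051]
tool_rot: [-1.756, -2.6, 0.007]
contact_force: [-0.4, 0.1, 0.6]
opening: 0.0384
grip_force: 0.0
t: 5.55
tool_pos: [0.4049, 0.1461, 0.0092]
tool_rot: [1.754, 2.605, 0.002]
contact_force: [0.2, -0.1, 0.6]
opening: 0.0386
grip_force: 0.0
-0.040450734196253224 0.001919927030855481 (array([-0.0004, -0.0019,  0.0012]), array([0.002, 0.   , 0.001]))
```

```bash
python3 -m jog '[[[-0.015,-0.002,0],[0,0,0]],[[-0.027,-0.002,0],[0,0,0]],[[-0.036,-0.002,0],[0,0,0]],[[-0.046,-0.002,0],[0,0,0]],[[-0.055,-0.002,0],[0,0,0]]]'; python3 -m jog '[[[-0.005,0,0],[0,0,0]],[[-0.005,0,0],[0,0,0]]]'
python3 - <<'E'
from h import *
from station import optics,ctrl
import pickle
o=ctrl.get_obs();u=np.array([.3755,-.9268]);n=np.array([.9268,.3755]);p=o["tool_pos"][:2]-[.4183,.1079];print(p@u,p@n)
d=optics.get_image("top");pickle.dump((d,0),open("t3.pkl","wb"))
s=optics.get_image("scene");a=cv2.resize(d["image"][180:280,240:400],None,fx=3.75,fy=3.75,interpolation=2)[:,:400]
b=cv2.resize(s["image"][145:238,220:320],None,fx=4,fy=4,interpolation=2)[:375,:400]
b=cv2.resize(s["image"][145:239,270:370],(400,375),interpolation=2)
cv2.imwrite("pics/t4.png",np.hstack([a,b]))
E
```

```text
t: 6.05
tool_pos: [0.4231, 0.0938, 0.0084]
tool_rot: [1.754, 2.606, 0.001]
contact_force: [0.2, 0.9, 1.5]
opening: 0.0386
grip_force: 0.6
t: 6.25
tool_pos: [0.4247, 0.0891, 0.0081]
tool_rot: [1.755, 2.605, -0.0]
contact_force: [-0.3, 0.5, 0.2]
opening: 0.0384
grip_force: 0.0
0.019821542134841316 -0.00107678244905233
```

View pics/t4.png

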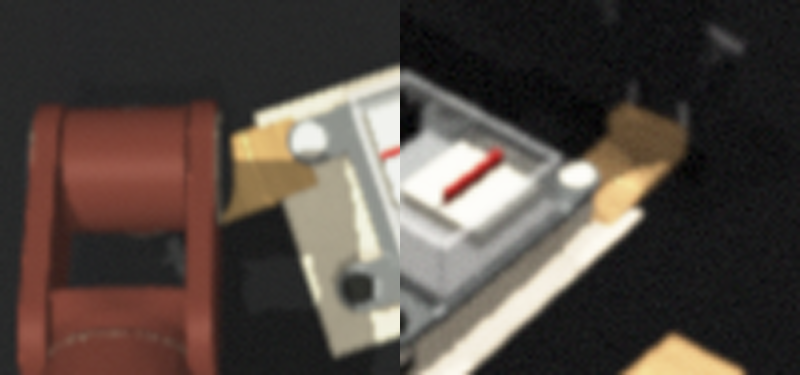

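The fingers are square behind the heel in both views. The nose is just reaching the white foot, with the nose's lower corner at (317,183) and the lug at (310,140) in the 3.75x crop. I'll check the lateral offset before climbing.

Run:
```python
from meas import *
s=4/3.75;Q=lambda x,y,z:P(x*s,y*s,z)
U=[Q(233,137,.008),Q(287,119,.003)];Lw=[Q(225,220,.008),Q(315,185,.001)]
F=Q(310,140,.042)-[.002,.0025]
u=(U[1]-U[0])/np.linalg.norm(U[1]-U[0]);u2=(Lw[1]-Lw[0])/np.linalg.norm(Lw[1]-Lw[0])
print(np.degrees([np.arctan2(*v[::-1]) for v in(u,u2)]))
um=np.array([.3755,-.9268]);k=np.array([-um[1],um[0]])
print("foot from upper edge",(F-U[0])@k,(F-U[1])@k,"lower",(F-Lw[0])@k,(F-Lw[1])@k,"foot past nose",(F-Lw[1])@um,"foot",F)
```

```text
[-69.92702631 -67.52769526]
foot from upper edge -0.030631064752303896 -0.02906263913020514 lower 0.028558220871891506 0.028002377360402064 foot past nose 0.009295710657492653 foot [ 0.47276158 -0.02759566]
```

The foot is centred on the shim to within a millimetre, so I'll push on about 70 mm, slowly.

```bash
python3 -m jog '[[[-0.008,0.001,0],[0,0,0]],[[-0.015,0.001,0],[0,0,0]],[[-0.021,0.001,0],[0,0,0]],[[-0.027,0.001,0],[0,0,0]],[[-0.033,0.001,0],[0,0,0]]]'; python3 -m jog '[[[-0.006,0,0],[0,0,0]],[[-0.012,0,0],[0,0,0]],[[-0.018,0,0],[0,0,0]],[[-0.022,0,0],[0,0,0]],[[-0.022,0,0],[0,0,0]]]'
python3 - <<'E'
from station import ctrl
import numpy as np
o=ctrl.get_obs();p=o["tool_pos"][:2]-[.4183,.1079];print(p@[.3755,-.9268],p@[.9268,.3755],o["contact_force"],o["wrist_torque"])
E
```

```text
t: 6.85
tool_pos: [0.4369, 0.0606, 0.0077]
tool_rot: [-1.752, -2.604, -0.001]
contact_force: [-2.7, 5.1, 2.3]
opening: 0.0383
grip_force: 2.9
t: 7.35
tool_pos: [0.4454, 0.0398, 0.0077]
tool_rot: [-1.753, -2.604, -0.0]
contact_force: [-0.9, 3.0, 2.1]
opening: 0.0386
grip_force: 1.8
0.07332534835038326 -0.00045313447226602 [-0.90680967  2.99975486  2.05641304] [ 0.50769524  0.26899733 -0.06577735]
```

```bash
python3 -m jog '[[[-0.005,0,0],[0,0,0]],[[-0.009,0,0],[0,0,0]],[[-0.013,0,0],[0,0,0]],[[-0.015,0,0],[0,0,0]],[[-0.015,0,0],[0,0,0]]]'
python3 - <<'E'
from station import ctrl,optics
from h import *
import pickle
o=ctrl.get_obs();p=o["tool_pos"][:2]-[.4183,.1079];print(p@[.3755,-.9268],o["contact_force"])
E
python3 -m jog '[[[0.02,0,0],[0,0,0]],[[0.05,0,-0.02],[0,0,0]],[[0.09,0,-0.06],[0,0,0]],[[0.13,0,-0.1],[0,0,0]],[[0.17,0,-0.12],[0,0,0]]]'; python3 -m jog '[[[0.03,0,0],[0,0,0]],[[0.03,0,0],[0,0,0]],[[0.03,0,0],[0,0,0]]]'
python3 - <<'E'
from station import optics
from h import *
import pickle
d=optics.get_image("top");s=optics.get_image("scene");pickle.dump((d,s),open("t5.pkl","wb"))
a=cv2.resize(d["image"][180:280,260:420],None,fx=5,fy=5,interpolation=2)[:,:800]
b=cv2.resize(s["image"][160:270,210:370],(800,550),interpolation=2)
cv2.imwrite("pics/t5.png",np.hstack([cv2.resize(a,(400,250)),cv2.resize(b,(400,275))[:250]]))
D=pickle.load(open("d.pkl","rb"))
E
```

```text
t: 7.85
tool_pos: [0.4509, 0.0263, 0.0077]
tool_rot: [-1.753, -2.604, -0.001]
contact_force: [-2.3, 4.9, 2.6]
opening: 0.0383
grip_force: 2.8
0.08789684201927764 [-2.33665259  4.86025248  2.60166833]
t: 8.35
tool_pos: [0.3906, 0.1777, 0.1269]
tool_rot: [1.754, 2.602, 0.003]
contact_force: [0.4, 1.2, 0.2]
opening: 0.0387
grip_force: 0.0
t: 8.65
tool_pos: [0.3785, 0.2049, 0.1242]
tool_rot: [1.751, 2.607, -0.001]
contact_force: [0.4, -0.3, -0.1]
opening: 0.0383
grip_force: 0.0
```

View pics/t5.png

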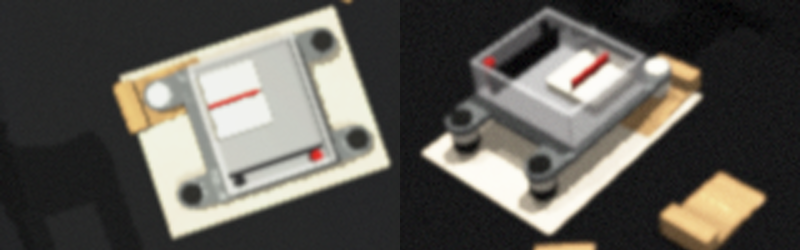

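The shim is under the foot, with the white lug at (159,96) and the heel's back corners at about (115,85) and (130,132) in the 2.5x top crop. I'll check the foot's seat on the flat, the lug geometry and whether the tank moved, using the existing images.

Run:
```python
from h import *
import pickle
d,s=pickle.load(open("t5.pkl","rb"));D=pickle.load(open("d.pkl","rb"))
def lugs(im,pts):
    out=[]
    for i,(x,y) in enumerate(pts):
        x,y=int(x),int(y);r=6;p=cv2.resize(im[y-r:y+r+1,x-r:x+r+1],None,fx=4,fy=4,interpolation=2);g=p.min(2) if i==0 else 255-p.max(2)
        m=(g>(215 if i==0 else 170)).astype(np.uint8);M=cv2.moments(m,True);out.append((x-r+(M["m10"]/M["m00"]+.5)/4-.5,y-r+(M["m01"]/M["m00"]+.5)/4-.5))
    return np.array(out)
p0=lugs(D["top"]["image"],((322,217),(388,195),(402,234),(335,257)));p1=lugs(d["image"],((323,218),(388,195),(402,234),(336,257)))
print(p0.round(1).tolist(),"\n",p1.round(1).tolist())
Z0=(.042,.05,.058,.05)
A=np.array([ray(D["top"],p,z) for p,z in zip(p0,Z0)]);B=np.array([ray(d,p,.05) for p in p1])
print(A.round(4),"\n",B.round(4),"\ncentre shift",(B-A).mean(0))
y=B[0]+B[3]-B[1]-B[2];print("yaw",np.degrees(np.arctan2(y[1],y[0])))
y=A[0]+A[3]-A[1]-A[2];print("yaw0",np.degrees(np.arctan2(y[1],y[0])))
f=lambda x,y,z:ray(d,(260+x/2.5,180+y/2.5),z)
H=(f(115,85,.028)+f(130,132,.028))/2;u=np.array([.3755,-.9268]);v=(B[0]-H)[:2];print("foot shim x",v@u-.054,"lat",v@[.9268,.3755])
```

```text
[[321.1, 217.1], [387.4, 195.0], [401.8, 234.0], [335.1, 256.4]] 
 [[322.9, 217.5], [388.5, 195.9], [402.6, 235.1], [336.2, 257.4]]
[[ 0.4707 -0.023   0.042 ]
 [ 0.5367 -0.2146  0.05  ]
 [ 0.4235 -0.2536  0.058 ]
 [ 0.3575 -0.0644  0.05  ]] 
 [[ 0.4686 -0.0282  0.05  ]
 [ 0.5341 -0.2175  0.05  ]
 [ 0.4209 -0.2573  0.05  ]
 [ 0.3549 -0.0677  0.05  ]] 
centre shift [-2.48543468e-03 -3.75173579e-03 -5.55111512e-17]
yaw 109.15940808984152
yaw0 109.12457651153595
foot shim x -0.01078559920343753 lat -0.00088942772805641
```

The lug tops shifted by (−2.5, −3.8) mm, and levelling alone predicts about (−2.5, −3.0), so the tank is level and stayed in place. The foot is at shim x ≈ −11 mm, well on the flat.

```bash
python3 -c "
from station import job
print(job.finish_job())"
```

```text
the job is handed in; nothing more can be done
None
```

I pushed the shim nose-first under the short leg; the camera check puts the foot about 11 mm behind the shim's centre, on the flat part, with the tank level and unmoved to within about 1 mm, and the job is handed in.

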